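# Turn and seat the keyed lid of a titration cell

### The arm

A 7-joint arm with a two-finger parallel gripper is mounted at the origin on the work surface. World frame = base frame: x ahead of the robot, y to its left, z up, the work surface at z = 0. Lengths are in m, angles in degrees, forces in N, time in s.
With the tool pointing down it reaches from about 0.425 to 0.875 m from the base axis. Payload 4.7 kg.
Tool frame: the origin (TCP) lies between the finger pads; the fingertips stand 14 mm ahead of it and the grasp point (between the pads) lies 5 mm behind it (env.tip_reach is the distance from the TCP to the fingertips, in m); z points along the fingers, y is the direction in which the jaws open and shut (so a half turn about z gives the same grasp; the last joint's range is limited). The gripper opens to 87 mm and grips with 3 to 60 N. Pads are 19 mm wide; open, the fingers measure 117 mm over their backs; the gripper's body (75 mm by 190 mm) begins 51 mm behind the grasp point.
Start: joints at [72.829, 18.392, -4.016, 83.108, 1.295, 78.541, -3.26], TCP at [0.201, -0.618, 0.237] pointing down, gripper open.
Joint ranges: [-163.93, 163.93], [-17.29, 119.83], [-79.2, 71.16], [3.27, 140.29], [-89.18, 269.18], [5.43, 117.66], [-154.24, 154.24]. Speed limits (degrees/s): [147.25, 147.25, 180, 180, 180, 180, 180].

### API

Orientations are given as [roll, pitch, yaw] about the fixed x, y, z axes, in that order (R = Rz(yaw) Ry(pitch) Rx(roll)).
In Python, from cell import env gives the robot as it stands. The module is installed in compiled form; this text tells all that it offers.
- The arm moves only by the shell command python3 -m pendant 'ROWS' [FORCE]. ROWS is JSON, a list of rows, each an object of numbers: "rx", "ry", "rz": the turn, a rotation vector about the tool's x, y, z in degrees; "tx", "ty", "tz": the shift along the tool's x, y, z in mm; "jaw": the finger opening in mm, from 0 to 87. In form: [{"rx": .., "ry": .., "rz": .., "tx": .., "ty": .., "tz": .., "jaw": ..}, ...]. A call has 1 to 20 rows; each row shifts and turns the commanded pose from where the row before left it, along the tool's axes as they then stand; what a row does not reach is not made up. A row lasts 1/12 s, in which the tool goes at most 41.7 mm and 7.16 degrees, less where a joint would pass 70% of its speed; a pose out of reach is approached as far as the arm can. A call with a gripper value outside its range is refused whole. The fingers move at their own pace and stop on an object; FORCE is the grip in N (left out, the last holds). Time passes only in rows, so rows that do not move let the fingers close. It gives the time, the measured TCP pose, the force and the opening at its end, in the units of the state.
- env.get_obs(): the state, without advancing time (a new reading comes with each control period).
- env.read_camera(name): name is "scene" or "top"; returns a dict with "img" (480x640x3 uint8, red, green, blue), "range_z" (480x640 float32, m along the optical axis (not along the pixel's ray), 0 where there is no reading), "vertical_fov" (degrees; the focal length in pixels is half the picture's height over the tangent of half this angle, whatever the lens; pixels are square), "cx", "cy" (the principal point, pixels), "distortion" ([k1, k2, p1, p2, k3] as OpenCV has them; the pictures are not rectified), "world_to_cam" (4x4, takes a point from world to camera coordinates). Camera axes: x right, y up, looking along -z (the intrinsics and any distortion apply to the point x, -y, -z); pixel columns grow to the right and rows downward; lengths in m; the calibration is good to about 2 mm. A picture is of the moment at which its call begins.
- env.sign_off(): hands the job in, once; it reports no verdict.
The state is a dict: "time_s": time; "qpos": joint angles; "joint_velocities": joint speeds; "effort": joint torques, N m; "tool_pos": TCP position; "tool_rot": TCP orientation; "force": force on the tool from outside, world axes, zero at the start; "wrist_torque": the same for the moment, N m; "grip_width": finger opening in m.
Only numpy, scipy, OpenCV 4.12 (cv2) and the standard library are available. Lean on these libraries where they do the work, as an engineer would, in place of code of your own. Each camera call takes 0.05 s, during which the arm holds its last target.

### The job

The white lid of the glass titration cell sits loose and turned the wrong way. With a fingertip, push one of its red port stoppers sideways to turn the lid, either way round, until the notch in its rim stands over the locating pin on the collar (marked by the black tab with the yellow stripe), then press the blue centre cap down until the lid is fully home, and leave it there. Do not pinch the stoppers or lean hard on them, do not lift the lid, and leave the other glassware and the spatula where they are.

Things in the scene. Friction and masses are not known exactly. Their poses are not given: they have to be found in the camera images.
- stand: Fixed cell stand: grey base 190 x 170 x 30 mm, a glass cell on its middle, a grey collar 114 mm across around the cell's mouth, its top 110 mm above the table. Origin on the table, on the vertical axis of cell and lid. Its +x points to the pin, where a black tab 22 mm wide with a yellow stripe sticks out to 80 mm from the axis; at -x a steel post, 110 mm high, 75 mm from the axis
- pin (a point): Rounded top of the steel locating pin, 9 mm thick, standing 7.5 mm above the collar, 51 mm from the axis. While the lid is up it hides the pin; the pin blocks the lid from going down anywhere but at the notch
- notch (a point): Middle of the notch in the lid's rim, at the height of the lid's top face, 51 mm from the lid's axis. The notch is 13 mm wide and 12 mm deep, open outwards; a blue line on the lid's top points to it. When aligned it lies straight above (seated: around) the pin; about 2 mm of play each way
- cap_top (a point): Centre of the flat top of the blue cap in the middle of the lid (28 mm across, 30 mm high above the lid's top face), on the lid's axis: the place to press
- port_a: Red port stopper on the lid, upright, 14 mm across and 22 mm high, 60 degrees anticlockwise (seen from above) from the notch; origin at the centre of its foot, on the lid's top face, 42 mm from the lid's axis. Rigid, fixed to the lid, so pushing it sideways, square to the radius, turns the lid
- port_b: The same kind of red port stopper, opposite the notch (180 degrees); origin at the centre of its foot, on the lid's top face, 42 mm from the lid's axis. Rigid, fixed to the lid, so pushing it sideways, square to the radius, turns the lid
- port_c: The same kind of red port stopper, 60 degrees clockwise (seen from above) from the notch; origin at the centre of its foot, on the lid's top face, 42 mm from the lid's axis. Rigid, fixed to the lid, so pushing it sideways, square to the radius, turns the lid
- lid (a joint): Turn of the lid (white disc, 112 mm across, 12 mm thick) about its vertical axis in rad, anticlockwise from above; the notch is over the pin at 0 and at 6.283 (2 pi). Starts between 0.6 and 5.7; turns from -1.5 to 7.8, stiff enough (0.07 N m) to stay where it is left
- lid_lift (a joint): How far the lid is pressed down, in m: 0 at the start (lid's top face 130 mm above the table), 0.008 fully home on the collar (top face 122 mm above the table), negative if lifted. Seal friction of about 8 N holds it where it is left; pressing it home takes 6 to 8 N on the cap
- vial: Small amber vial, 22 mm across, 48 mm high, standing loose on the stand's base; origin at the centre of its underside. To be left alone
- spare_stopper: Spare red stopper, 22 mm across at the foot, 26 mm high, standing loose on the stand's base; origin at the centre of its underside. To be left alone
- bottle_clear: Clear reagent bottle with red cap, 60 mm across, 115 mm high, loose; origin at the centre of its underside. To be left alone
- bottle_amber: Amber reagent bottle with red cap, 60 mm across, 115 mm high, loose; origin at the centre of its underside. To be left alone
- jar_beads: Jar of drying beads with red lid, 68 mm across, 75 mm high, loose; origin at the centre of its underside. To be left alone
- beaker: Open glass beaker, 64 mm across, 80 mm high, loose; origin at the centre of its underside. To be left alone
- spatula: Steel laboratory spatula with a blue grip, 185 mm long, 8 mm thick, lying loose on the table at the back; origin at its middle. To be left alone

How it is judged (in metres and radians):
On the way:
1. the lid is turned so that its notch stands over the pin (within 4 mm) (horizontal distance between notch and pin below 0.004 m).
At the end, for the whole second after the job is handed in: The lid is down within 1.5 mm of fully home with its notch around the pin (within 3.5 mm) (value of joint lid_lift above 0.0065 m and horizontal distance between notch and pin below 0.0035 m); the robot touches nothing.
It fails at once if the lid is lifted more than 4 mm (value of joint lid_lift below -0.004 m).
It fails at once if a red port stopper is pinched or leaned on hard (over 24 N) (contact force between the fingers and port_a above 24 N or contact force between the fingers and port_b above 24 N or contact force between the fingers and port_c above 24 N).
It fails at once if a loose bystander is moved more than 20 mm (distance of any of vial, spare_stopper, bottle_clear, bottle_amber, jar_beads, beaker, spatula from where it was at the start of the episode above 0.02 m).
It also fails if it takes over 56 s, if anything falls off the work surface, if the arm or the gripper's body presses on something with over 40 N, if the wrist force passes 120 N, or if a joint passes its speed limit or range.

## Working session

There is one attempt and no reset: what is moved stays moved. The work goes in short steps, Python scripts to look and compute and a shell command to move; the robot and the scene stay as the last step left them, time stands still between calls to the robot, and variables do not carry over. Pictures are saved under pics/ and viewed, and the job is handed in when it is done.

```bash
mkdir -p pics; cat > h.py <<'E'
import numpy as np, cv2
from cell import env
def cam(n,save=None):
    c=env.read_camera(n)
    if save: cv2.imwrite('pics/'+save,cv2.cvtColor(c['img'],cv2.COLOR_RGB2BGR))
    H=c['img'].shape[0]; f=H/2/np.tan(np.radians(c['vertical_fov'])/2)
    c['K']=np.array([[f,0,c['cx']],[0,f,c['cy']],[0,0,1]]); c['D']=np.array(c['distortion'],float)
    return c
def rays(c,uv):
    p=cv2.undistortPoints(np.array(uv,float).reshape(-1,1,2),c['K'],c['D']).reshape(-1,2)
    d=np.c_[p[:,0],-p[:,1],-np.ones(len(p))]
    M=np.array(c['world_to_cam']);R=M[:3,:3];t=M[:3,3]
    return -R.T@t, d@R
def at_z(c,uv,z):
    o,d=rays(c,uv); return o+d*((z-o[2])/d[:,2])[:,None]
def at_depth(c,uv):
    o,d=rays(c,uv); uv=np.array(uv).round().astype(int).reshape(-1,2)
    return o+d*c['range_z'][uv[:,1],uv[:,0]][:,None]
E
python3 - <<'E'
from h import *
for n in('scene','top'):
    c=cam(n,n+'0.png');print(n,c['K'][0],c['D'],rays(c,[[320,240]]))
o=env.get_obs();print(o)
E
```

```text
scene [473.95984886   0.         323.79453887] [0.03745473 0.         0.         0.         0.        ] (array([ 1.16397513, -0.12042029,  0.97415372]), array([[-0.5342504 ,  0.11733586, -0.83718176]]))
top [493.99280191   0.         322.6491358 ] [0.0438469 0.        0.        0.        0.       ] (array([0.53028472, 0.01032395, 1.1000156 ]), array([[ 0.08574276, -0.00792813, -0.99652209]]))
{'time_s': 0.1, 'qpos': array([72.8288733 , 18.43573346, -4.01508468, 83.16923165,  1.29628518,
       78.54182173, -3.25947078]), 'joint_velocities': array([ 0.01420602, -0.07349074, -0.12090064, -0.21032818,  0.02926154,
       -0.08611136, -0.0829424 ]), 'effort': array([ 2.60612687e-04, -4.92572522e+01, -4.05657962e-01, -3.13396239e+01,
       -6.41447143e-02,  3.95186828e-02,  9.71334339e-05]), 'tool_pos': array([ 0.20042544, -0.61781551,  0.23554882]), 'tool_rot': array([-1.79898518e+02,  6.96981988e-03,  1.79811184e+01]), 'force': array([-1.17628055,  0.11335081,  0.31392811]), 'wrist_torque': array([-0.04191957,  0.0167252 , -0.04681214]), 'grip_width': 0.0871068822053713}
```

View pics/scene0.png

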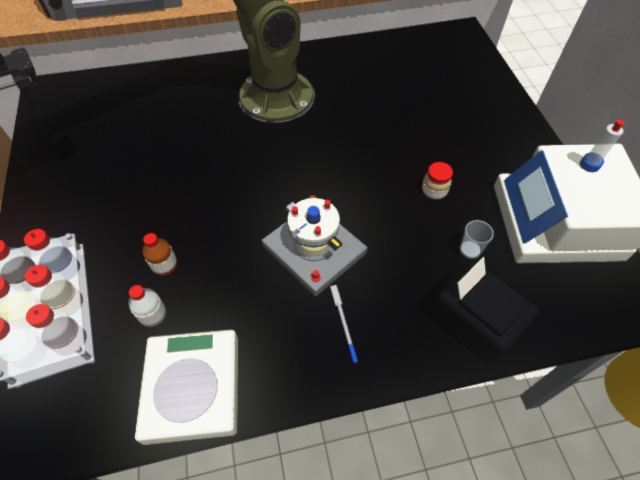

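View pics/top0.png

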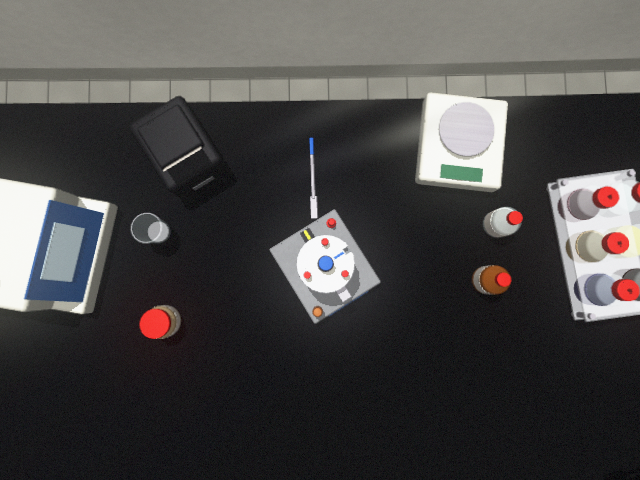

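```bash
python3 - <<'E'
from h import *
c=cam('top')
im=cv2.cvtColor(c['img'],cv2.COLOR_RGB2BGR)
x0,y0=260,200
cv2.imwrite('pics/topz.png',cv2.resize(im[y0:y0+130,x0:x0+130],None,fx=4.6,fy=4.6,interpolation=cv2.INTER_CUBIC))
hsv=cv2.cvtColor(im,cv2.COLOR_BGR2HSV)
def blobs(m):
    n,l,s,ce=cv2.connectedComponentsWithStats(m.astype(np.uint8))
    for i in range(1,n):
        x,y=ce[i]
        if s[i][4]>5 and 250<x<400 and 190<y<340: print(s[i],ce[i], end=' '); yield ce[i]
H,S,V=hsv[...,0],hsv[...,1],hsv[...,2]
print('red')
for p in blobs(((H<6)|(H>174))&(S>150)&(V>80)): print(at_depth(c,[p]).round(4), at_z(c,[p],.152).round(4))
print('blue')
for p in blobs((H>100)&(H<130)&(S>120)&(V>60)): print(at_depth(c,[p]).round(4), at_z(c,[p],.16).round(4),at_z(c,[p],.13).round(4))
print('yellow')
for p in blobs((H>22)&(H<35)&(S>120)&(V>80)): print(at_depth(c,[p]).round(4), at_z(c,[p],.11).round(4))
print('white')
for p in blobs((S<40)&(V>150)): print(at_depth(c,[p]).round(4), at_z(c,[p],.13).round(4))
E
```

```text
red
[327 219   9   9  65] [331.         222.81538462] [[ 0.656  -0.0221  0.0587]] [[ 0.6448 -0.0192  0.152 ]]
[322 239   6   6  32] [324.5 241.5] [[ 0.6088 -0.0058  0.1513]] [[ 0.6088 -0.0058  0.152 ]]
[342 271   6   6  32] [344.5 273.5] [[ 0.5466 -0.0427  0.153 ]] [[ 0.5467 -0.0427  0.152 ]]
[304 272   6   6  29] [306.75862069 274.75862069] [[0.5458 0.0294 0.152 ]] [[0.5458 0.0294 0.152 ]]
blue
[334 252  10   7  18] [338.5        254.88888889] [[ 0.5838 -0.0332  0.1283]] [[ 0.582  -0.0318  0.16  ]] [[ 0.5837 -0.0331  0.13  ]]
[319 256  14  15 161] [325.40993789 262.95652174] [[ 0.5672 -0.0065  0.1594]] [[ 0.5672 -0.0065  0.16  ]] [[ 0.5684 -0.0071  0.13  ]]
yellow
[304 230   7  10  35] [306.85714286 234.74285714] [[0.6267 0.0287 0.1089]] [[0.6266 0.0287 0.11  ]]
white
[310 155   7  63 249] [312.79116466 192.2248996 ] [[0.7323 0.0156 0.006 ]] [[0.7094 0.015  0.13  ]]
[ 270  210  110  113 5223] [323.03733487 263.3310358 ] [[ 0.5666 -0.002   0.1585]] [[ 0.5677 -0.0024  0.13  ]]
```

View pics/topz.png

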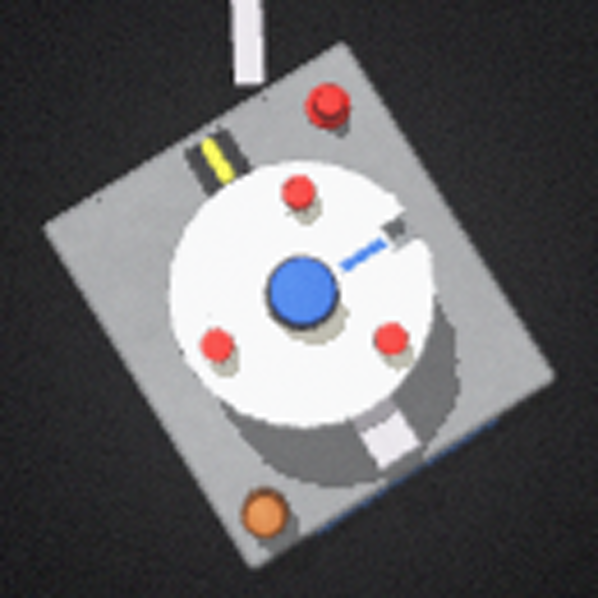

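The top view shows the lid axis at (0.567, -0.0065), the pin bearing about 30.6° and the notch bearing about -59.3°. The lid therefore needs about +90° anticlockwise. I'll push port_a, which is at 0.7°.

```bash
python3 -m pendant '[{"tx":28,"ty":-21,"jaw":0},{"tx":28,"ty":-21,"jaw":0},{"tx":28,"ty":-21,"jaw":0},{"tx":28,"ty":-21,"jaw":0},{"tx":28,"ty":-21,"jaw":0},{"tx":28,"ty":-21,"jaw":0},{"tx":28,"ty":-21,"jaw":0},{"tx":28,"ty":-21,"jaw":0},{"tx":28,"ty":-21,"jaw":0},{"tx":28,"ty":-21,"jaw":0},{"tx":28,"ty":-21,"jaw":0},{"tx":28,"ty":-21,"jaw":0},{"tx":28,"ty":-21,"jaw":0},{"tx":28,"ty":-21,"jaw":0},{"tx":28,"ty":-21,"jaw":0},{"tx":28,"ty":-21,"jaw":0},{"tx":28,"ty":-21,"jaw":0},{"tx":28,"ty":-21,"jaw":0},{"jaw":0},{"jaw":0}]' 20
cat >> h.py <<'E'
AX=np.array([.567,-.0065])
def st():
    o=env.get_obs();p=o['tool_pos'];y=np.radians(o['tool_rot'][2])
    x=np.array([np.cos(y),np.sin(y)]);yy=np.array([np.sin(y),-np.cos(y)])
    r=p[:2]-AX
    print('t',o['time_s'],'p',p.round(4),o['tool_rot'].round(2),'rel tool mm',(1e3*r@x).round(1),(1e3*r@yy).round(1),'F',o['force'].round(2),'g',o['grip_width'],'q7',o['qpos'][6])
    return p,x,yy
E
python3 -c "
from h import *
p,x,y=st(); d=np.array([.609,-.0415])-p[:2]; print(d@x*1e3,d@y*1e3)
q=env.get_obs()['qpos'];print(q)
print(env.tip_reach)"
```

```text
t 0.15 p [ 0.2005 -0.6179  0.2357] [-1.7992e+02  1.0000e-02  1.7980e+01] rel tool mm -537.4 468.4 F [ 0.59 -0.21 -0.27] g 0.0869463289573632 q7 -3.2602352124653544
566.5109827447409 -422.15211051616416
[72.82909068 18.42806629 -4.01513621 83.15804565  1.29509325 78.54044774
 -3.26023521]
0.014invalid input at $[0]: expected keys rx, ry, rz, tx, ty, tz, jaw
```

```bash
python3 -m pendant '[{"rx":0,"ry":0,"rz":0,"tx":28,"ty":-21,"tz":0,"jaw":0},{"rx":0,"ry":0,"rz":0,"tx":28,"ty":-21,"tz":0,"jaw":0},{"rx":0,"ry":0,"rz":0,"tx":28,"ty":-21,"tz":0,"jaw":0},{"rx":0,"ry":0,"rz":0,"tx":28,"ty":-21,"tz":0,"jaw":0},{"rx":0,"ry":0,"rz":0,"tx":28,"ty":-21,"tz":0,"jaw":0},{"rx":0,"ry":0,"rz":0,"tx":28,"ty":-21,"tz":0,"jaw":0},{"rx":0,"ry":0,"rz":0,"tx":28,"ty":-21,"tz":0,"jaw":0},{"rx":0,"ry":0,"rz":0,"tx":28,"ty":-21,"tz":0,"jaw":0},{"rx":0,"ry":0,"rz":0,"tx":28,"ty":-21,"tz":0,"jaw":0},{"rx":0,"ry":0,"rz":0,"tx":28,"ty":-21,"tz":0,"jaw":0},{"rx":0,"ry":0,"rz":0,"tx":28,"ty":-21,"tz":0,"jaw":0},{"rx":0,"ry":0,"rz":0,"tx":28,"ty":-21,"tz":0,"jaw":0},{"rx":0,"ry":0,"rz":0,"tx":28,"ty":-21,"tz":0,"jaw":0},{"rx":0,"ry":0,"rz":0,"tx":28,"ty":-21,"tz":0,"jaw":0},{"rx":0,"ry":0,"rz":0,"tx":28,"ty":-21,"tz":0,"jaw":0},{"rx":0,"ry":0,"rz":0,"tx":28,"ty":-21,"tz":0,"jaw":0},{"rx":0,"ry":0,"rz":0,"tx":28,"ty":-21,"tz":0,"jaw":0},{"rx":0,"ry":0,"rz":0,"tx":28,"ty":-21,"tz":0,"jaw":0},{"rx":0,"ry":0,"rz":0,"tx":0,"ty":0,"tz":0,"jaw":0},{"rx":0,"ry":0,"rz":0,"tx":0,"ty":0,"tz":0,"jaw":0}]' 20
python3 -c "
from h import *
p,x,y=st(); d=np.array([.609,-.0415])-p[:2]; print(d@x*1e3,d@y*1e3)
q=env.get_obs()['qpos'];print(q)"
```

```text
time_s: 1.82
tool_pos: [0.564, -0.1002, 0.2361]
tool_rot: [-179.9, 0.0, 18.3]
force: [-0.4, -1.8, -0.1]
grip_width: 0.0004
t 1.8167 p [ 0.564  -0.1002  0.2361] [-179.92    0.     18.28] rel tool mm -32.3 88.0 F [-0.38 -1.78 -0.06] g 0.0003640658517509428 q7 -68.83143880788046
61.18769300367134 -41.6354044849408
[ 34.80927653  11.22434373 -31.07843598  93.54190751   5.85146862
  76.91154803 -68.83143881]
```

```bash
python3 -m pendant '[{"rx":0,"ry":0,"rz":0,"tx":31,"ty":-21,"tz":0,"jaw":0},{"rx":0,"ry":0,"rz":0,"tx":30,"ty":-21,"tz":0,"jaw":0},{"rx":0,"ry":0,"rz":6,"tx":0,"ty":0,"tz":0,"jaw":0},{"rx":0,"ry":0,"rz":6,"tx":0,"ty":0,"tz":0,"jaw":0},{"rx":0,"ry":0,"rz":5.5,"tx":0,"ty":0,"tz":0,"jaw":0},{"rx":0,"ry":0,"rz":0,"tx":0,"ty":0,"tz":20,"jaw":0},{"rx":0,"ry":0,"rz":0,"tx":0,"ty":0,"tz":20,"jaw":0},{"rx":0,"ry":0,"rz":0,"tx":0,"ty":0,"tz":0,"jaw":0},{"rx":0,"ry":0,"rz":0,"tx":0,"ty":0,"tz":0,"jaw":0}]' 20
python3 -c "
from h import *
st(); cam('scene','s1.png');cam('top','t1.png')
a=cv2.imread('pics/s1.png')[160:300,240:400];b=cv2.imread('pics/t1.png')[180:320,240:400]
cv2.imwrite('pics/c1.png',cv2.resize(np.hstack([a,b]),None,fx=2.5,fy=2.5))"
```

```text
time_s: 2.57
tool_pos: [0.6071, -0.046, 0.1955]
tool_rot: [180.0, 0.2, 0.4]
force: [0.8, 1.2, -0.0]
grip_width: 0.0
t 2.5667 p [ 0.6071 -0.046   0.1955] [179.97   0.18   0.37] rel tool mm 39.9 39.8 F [ 0.77  1.19 -0.  ] g 4.600273200054119e-05 q7 -94.51429796237402
```

View pics/c1.png

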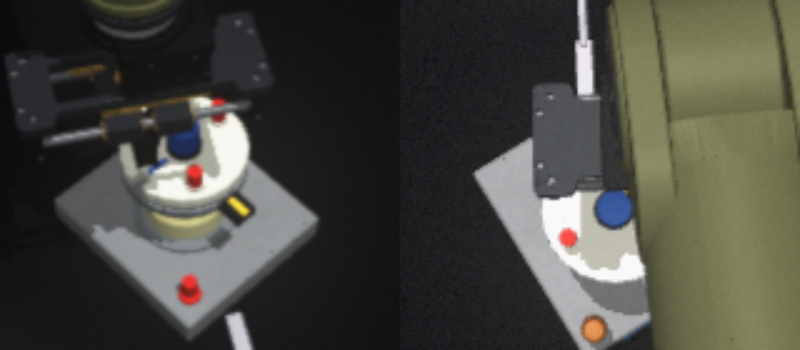

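```bash
python3 -m pendant '[{"rx":0,"ry":0,"rz":0,"tx":2,"ty":0,"tz":20,"jaw":0},{"rx":0,"ry":0,"rz":0,"tx":0,"ty":0,"tz":14,"jaw":0},{"rx":0,"ry":0,"rz":0,"tx":0,"ty":0,"tz":10,"jaw":0},{"rx":0,"ry":0,"rz":0,"tx":0,"ty":-5,"tz":0,"jaw":0},{"rx":0,"ry":0,"rz":0,"tx":0,"ty":-5,"tz":0,"jaw":0},{"rx":0,"ry":0,"rz":0,"tx":0,"ty":0,"tz":0,"jaw":0},{"rx":0,"ry":0,"rz":0,"tx":0,"ty":0,"tz":0,"jaw":0}]' 20
python3 -c "
from h import *
st(); cam('scene','s1.png')
a=cv2.imread('pics/s1.png')[160:300,240:400]
cv2.imwrite('pics/c2.png',cv2.resize(a,None,fx=5,fy=5,interpolation=2)[:600])"
```

```text
time_s: 3.25
tool_pos: [0.6111, -0.0334, 0.154]
tool_rot: [180.0, -0.1, 0.6]
force: [-0.8, 0.2, 0.8]
grip_width: 0.0002
t 3.25 p [ 0.6111 -0.0334  0.154 ] [ 1.7999e+02 -1.3000e-01  5.6000e-01] rel tool mm 43.9 27.4 F [-0.81  0.2   0.8 ] g 0.00017715194471326092 q7 -96.43872315596738
```

View pics/c2.png

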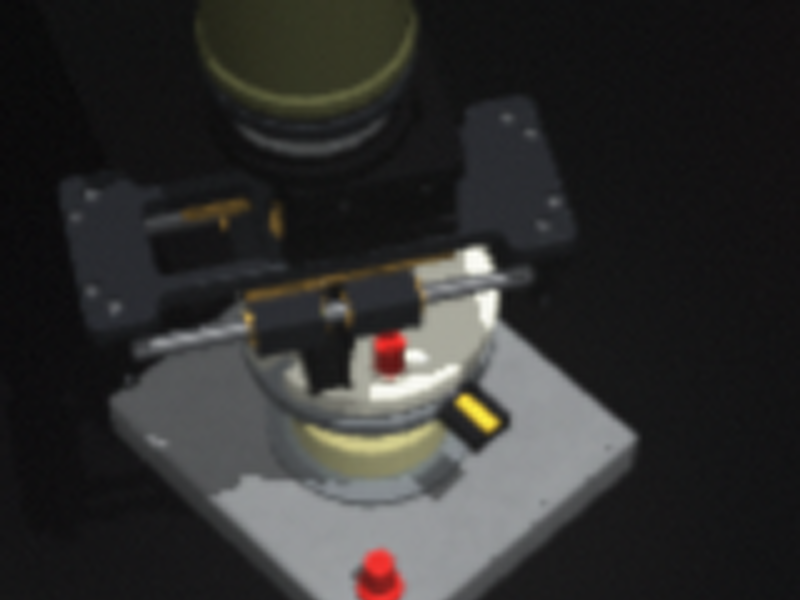

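```bash
python3 -m pendant '[{"rx":0,"ry":0,"rz":0,"tx":0,"ty":-4,"tz":0,"jaw":0},{"rx":0,"ry":0,"rz":0,"tx":0,"ty":-4,"tz":0,"jaw":0},{"rx":0,"ry":0,"rz":-6,"tx":1.6,"ty":-4.6,"tz":0,"jaw":0},{"rx":0,"ry":0,"rz":-6,"tx":1.6,"ty":-4.6,"tz":0,"jaw":0},{"rx":0,"ry":0,"rz":-6,"tx":1.6,"ty":-4.6,"tz":0,"jaw":0},{"rx":0,"ry":0,"rz":0,"tx":0,"ty":0,"tz":0,"jaw":0},{"rx":0,"ry":0,"rz":0,"tx":0,"ty":0,"tz":0,"jaw":0}]' 20
python3 -c "
from h import *
st(); cam('scene','s1.png')
a=cv2.imread('pics/s1.png')[160:300,240:400]
cv2.imwrite('pics/c3.png',cv2.resize(a,None,fx=5,fy=5,interpolation=2)[:600])"
```

```text
time_s: 3.88
tool_pos: [0.6135, -0.0118, 0.1527]
tool_rot: [-180.0, -0.0, 18.3]
force: [0.4, -0.6, -0.0]
grip_width: 0.0007
t 3.8833 p [ 0.6135 -0.0118  0.1527] [-1.7998e+02 -1.0000e-02  1.8340e+01] rel tool mm 42.5 19.6 F [ 0.4  -0.58 -0.02] g 0.0006509334702357871 q7 -81.71300568204168
```

View pics/c3.png

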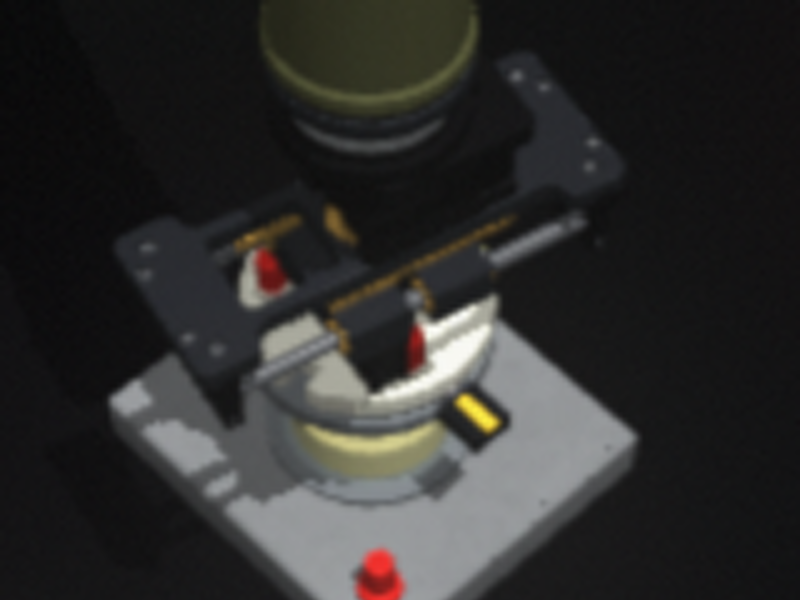

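```bash
python3 -m pendant '[{"rx":0,"ry":0,"rz":-6,"tx":1.7,"ty":-4.7,"tz":0,"jaw":0},{"rx":0,"ry":0,"rz":-6,"tx":1.7,"ty":-4.7,"tz":0,"jaw":0},{"rx":0,"ry":0,"rz":-6,"tx":1.7,"ty":-4.7,"tz":0,"jaw":0},{"rx":0,"ry":0,"rz":-6,"tx":1.7,"ty":-4.7,"tz":0,"jaw":0},{"rx":0,"ry":0,"rz":-6,"tx":1.7,"ty":-4.7,"tz":0,"jaw":0},{"rx":0,"ry":0,"rz":-6,"tx":1.7,"ty":-4.7,"tz":0,"jaw":0},{"rx":0,"ry":0,"rz":0,"tx":0,"ty":0,"tz":0,"jaw":0},{"rx":0,"ry":0,"rz":0,"tx":0,"ty":0,"tz":0,"jaw":0}]' 20
python3 -c "
from h import *
st(); cam('scene','s1.png');cam('top','t1.png')
a=cv2.imread('pics/s1.png')[160:300,240:400];b=cv2.imread('pics/t1.png')[180:320,240:400]
cv2.imwrite('pics/c4.png',cv2.resize(np.hstack([a,b]),None,fx=2.5,fy=2.5))"
```

```text
time_s: 4.6
tool_pos: [0.6063, 0.0165, 0.1526]
tool_rot: [-180.0, 0.0, 54.2]
force: [-0.9, -0.4, 0.8]
grip_width: 0.0007
t 4.6 p [0.6063 0.0165 0.1526] [-1.7998e+02  1.0000e-02  5.4240e+01] rel tool mm 41.7 18.4 F [-0.93 -0.38  0.84] g 0.0006825397421159119 q7 -50.264828021858655
```

View pics/c4.png

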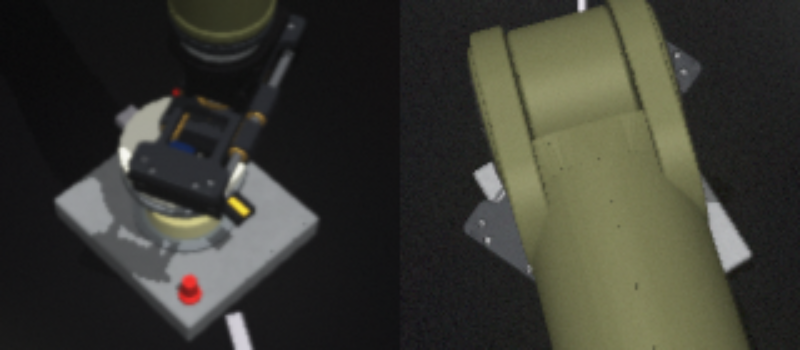

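```bash
python3 -m pendant '[{"rx":0,"ry":0,"rz":-6,"tx":1.7,"ty":-4.6,"tz":0,"jaw":0},{"rx":0,"ry":0,"rz":-6,"tx":1.7,"ty":-4.6,"tz":0,"jaw":0},{"rx":0,"ry":0,"rz":-6,"tx":1.7,"ty":-4.6,"tz":0,"jaw":0},{"rx":0,"ry":0,"rz":-6,"tx":1.7,"ty":-4.6,"tz":0,"jaw":0},{"rx":0,"ry":0,"rz":-6,"tx":1.7,"ty":-4.6,"tz":0,"jaw":0},{"rx":0,"ry":0,"rz":0,"tx":0,"ty":0,"tz":0,"jaw":0},{"rx":0,"ry":0,"rz":0,"tx":0,"ty":0,"tz":0,"jaw":0}]' 20
python3 -c "
from h import *
st(); cam('scene','s1.png');cam('top','t1.png')
a=cv2.imread('pics/s1.png')[160:300,240:400];b=cv2.imread('pics/t1.png')[180:320,240:400]
cv2.imwrite('pics/c5.png',cv2.resize(np.hstack([a,b]),None,fx=2.5,fy=2.5))"
```

```text
time_s: 5.28
tool_pos: [0.5888, 0.033, 0.1525]
tool_rot: [-180.0, 0.0, 84.2]
force: [-0.2, -0.3, 0.3]
grip_width: 0.0006
t 5.2833 p [0.5888 0.033  0.1525] [-1.7996e+02  1.0000e-02  8.4210e+01] rel tool mm 41.5 17.7 F [-0.2  -0.27  0.34] g 0.0005730960609398747 q7 -23.07802596659882
```

View pics/c5.png

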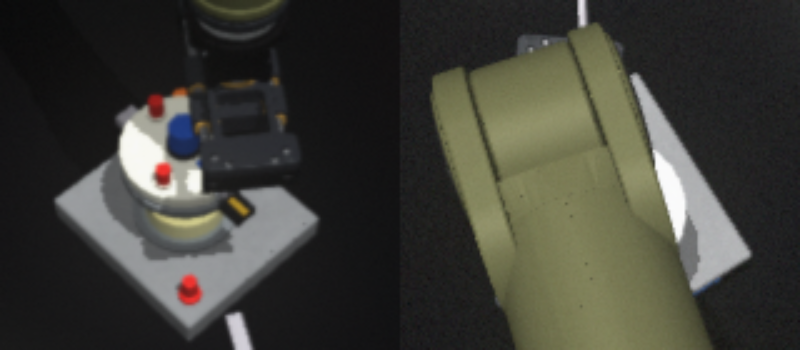

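```bash
cat >> h.py <<'E'
def ports(n='scene',ztop=.130):
    c=cam(n)
    hsv=cv2.cvtColor(c['img'],cv2.COLOR_RGB2HSV);H,S,V=[hsv[...,i] for i in range(3)]
    def bl(m,lab,z,nm):
        k,l,s,ce=cv2.connectedComponentsWithStats(m.astype(np.uint8))
        for i in range(1,k):
            x,y=ce[i]
            if s[i][4]>8 and 260<x<380 and 180<y<330:
                P=at_z(c,[ce[i]],z)[0];r=P[:2]-AX
                print(nm,s[i],P.round(4),'r',np.hypot(*r).round(4),'ang',np.degrees(np.arctan2(r[1],r[0])).round(2),'depthpt',at_depth(c,[ce[i]])[0].round(4))
    bl(((H<6)|(H>174))&(S>130)&(V>60),0,ztop+(.022 if n=='top' else .011),'red')
    bl((H>100)&(H<130)&(S>120)&(V>50),0,ztop+(.03 if n=='top' else .015),'blue')
    bl((H>18)&(H<36)&(S>120)&(V>60),0,.11,'yel')
    return c
E
python3 -c "
from h import *
c=ports()"
```

```text
red [299 198   6   9  46] [ 0.5244 -0.0207  0.141 ] r 0.0449 ang -161.61 depthpt [ 0.5345 -0.0222  0.1542]
red [302 225   6   9  41] [ 0.598  -0.0288  0.141 ] r 0.0382 ang -35.71 depthpt [ 0.6068 -0.0302  0.1539]
red [311 270  10  12  78] [ 0.7139 -0.0314  0.141 ] r 0.1489 ang -9.61 depthpt [ 0.6642 -0.0216  0.0492]
blue [308 206  12  16 149] [ 0.5655 -0.0045  0.145 ] r 0.0025 ang 127.11 depthpt [ 0.5781 -0.007   0.1624]
yel [330 192  11   3  17] [0.4936 0.063  0.11  ] r 0.1011 ang 136.57 depthpt [0.6004 0.0338 0.2477]
yel [318 209   6   4  11] [0.5327 0.0181 0.11  ] r 0.0422 ang 144.39 depthpt [ 0.618  -0.0007  0.2267]
yel [331 239   9   8  36] [0.6253 0.031  0.11  ] r 0.0693 ang 32.78 depthpt [0.6255 0.031  0.1103]
```

```bash
python3 -m pendant '[{"rx":0,"ry":0,"rz":-4,"tx":1.2,"ty":-3,"tz":0,"jaw":0},{"rx":0,"ry":0,"rz":-4,"tx":1.2,"ty":-3,"tz":0,"jaw":0},{"rx":0,"ry":0,"rz":0,"tx":0,"ty":0,"tz":0,"jaw":0},{"rx":0,"ry":0,"rz":0,"tx":0,"ty":0,"tz":0,"jaw":0},{"rx":0,"ry":0,"rz":0,"tx":0,"ty":0,"tz":0,"jaw":0}]' 20
python3 -c "
from h import *
st();c=ports()"
```

```text
time_s: 5.85
tool_pos: [0.5833, 0.0359, 0.1525]
tool_rot: [-180.0, 0.0, 92.3]
force: [0.6, 0.3, 0.2]
grip_width: 0.0003
t 5.85 p [0.5833 0.0359 0.1525] [-180.      0.     92.32] rel tool mm 41.7 18.0 F [0.59 0.27 0.21] g 0.00025885264100274097 q7 -15.510888229117858
red [297 199   6   9  46] [ 0.5262 -0.0255  0.141 ] r 0.045 ang -155.01 depthpt [ 0.5365 -0.0271  0.1545]
red [305 226   5   9  39] [ 0.6004 -0.0246  0.141 ] r 0.038 ang -28.47 depthpt [ 0.6087 -0.026   0.1532]
red [311 270  10  12  77] [ 0.7137 -0.0314  0.141 ] r 0.1488 ang -9.62 depthpt [ 0.6639 -0.0215  0.0489]
blue [307 206  13  16 165] [ 0.5643 -0.0038  0.145 ] r 0.0038 ang 135.17 depthpt [ 0.5769 -0.0063  0.1624]
blue [320 224   6   5   9] [0.6019 0.009  0.145 ] r 0.0382 ang 23.99 depthpt [0.5936 0.0109 0.1328]
yel [322 207   6   5  10] [0.5313 0.0284 0.11  ] r 0.0499 ang 135.72 depthpt [0.6188 0.0078 0.2296]
yel [331 239   9   8  37] [0.6254 0.0312 0.11  ] r 0.0695 ang 32.89 depthpt [0.6264 0.0309 0.1117]
```

```bash
python3 -m pendant '[{"rx":0,"ry":0,"rz":0,"tx":0,"ty":6,"tz":0,"jaw":0},{"rx":0,"ry":0,"rz":0,"tx":0,"ty":6,"tz":-5,"jaw":0},{"rx":0,"ry":0,"rz":0,"tx":0,"ty":0,"tz":-20,"jaw":0},{"rx":0,"ry":0,"rz":0,"tx":0,"ty":0,"tz":-25,"jaw":0},{"rx":0,"ry":0,"rz":0,"tx":-20,"ty":0,"tz":-20,"jaw":0},{"rx":0,"ry":0,"rz":0,"tx":-35,"ty":0,"tz":0,"jaw":0},{"rx":0,"ry":0,"rz":0,"tx":-35,"ty":0,"tz":0,"jaw":0},{"rx":0,"ry":0,"rz":0,"tx":-35,"ty":0,"tz":0,"jaw":0},{"rx":0,"ry":0,"rz":0,"tx":-35,"ty":0,"tz":0,"jaw":0},{"rx":0,"ry":0,"rz":0,"tx":-35,"ty":0,"tz":0,"jaw":0},{"rx":0,"ry":0,"rz":0,"tx":-35,"ty":0,"tz":0,"jaw":0},{"rx":0,"ry":0,"rz":0,"tx":0,"ty":0,"tz":0,"jaw":0}]' 20
python3 -c "
from h import *
st();c=ports();c=ports('top')
im=cv2.cvtColor(c['img'],cv2.COLOR_RGB2BGR)[200:330,260:390]
cv2.imwrite('pics/t6.png',cv2.resize(im,None,fx=4.6,fy=4.6,interpolation=2))"
```

```text
time_s: 6.9
tool_pos: [0.6043, -0.2043, 0.2218]
tool_rot: [-179.9, 0.3, 91.7]
force: [-0.1, -2.0, -0.5]
grip_width: 0.0008
t 6.9 p [ 0.6043 -0.2043  0.2218] [-179.92    0.26   91.74] rel tool mm -198.9 31.3 F [-0.15 -2.   -0.54] g 0.0007946970107390772 q7 7.27202419225871
red [297 198   6  10  48] [ 0.5252 -0.0252  0.141 ] r 0.0458 ang -155.87 depthpt [ 0.5345 -0.0266  0.1531]
red [330 207   5   9  37] [0.5629 0.0387 0.141 ] r 0.0454 ang 95.21 depthpt [0.5697 0.0369 0.1504]
red [305 226   5   9  38] [ 0.6006 -0.0248  0.141 ] r 0.0383 ang -28.52 depthpt [ 0.6072 -0.0259  0.1507]
red [312 270   9  12  77] [ 0.7138 -0.0312  0.141 ] r 0.1489 ang -9.57 depthpt [ 0.6641 -0.0214  0.049 ]
blue [308 206  11  16 156] [ 0.5648 -0.0039  0.145 ] r 0.0034 ang 130.84 depthpt [ 0.5784 -0.0066  0.1639]
yel [331 239   9   8  41] [0.6259 0.0314 0.11  ] r 0.0701 ang 32.73 depthpt [0.6287 0.0306 0.1145]
red [327 218   9  10  68] [ 0.6449 -0.0189  0.152 ] r 0.0789 ang -9.07 depthpt [ 0.6565 -0.0219  0.0569]
red [333 241   6   7  34] [ 0.6036 -0.0271  0.152 ] r 0.042 ang -29.4 depthpt [ 0.6038 -0.0272  0.1493]
red [301 261   6   7  32] [0.567  0.0351 0.152 ] r 0.0416 ang 89.93 depthpt [0.567  0.0351 0.1522]
red [334 279   7   7  34] [ 0.5312 -0.0278  0.152 ] r 0.0417 ang -149.2 depthpt [ 0.5312 -0.0278  0.1535]
blue [314 246   6   9  17] [0.5926 0.0094 0.16  ] r 0.0302 ang 31.8 depthpt [0.5948 0.0094 0.1273]
blue [319 256  14  14 159] [ 0.5674 -0.0065  0.16  ] r 0.0004 ang -5.34 depthpt [ 0.5674 -0.0065  0.1597]
yel [304 230   7  10  35] [0.6266 0.0287 0.11  ] r 0.0692 ang 30.54 depthpt [0.6267 0.0287 0.1094]
```

View pics/t6.png

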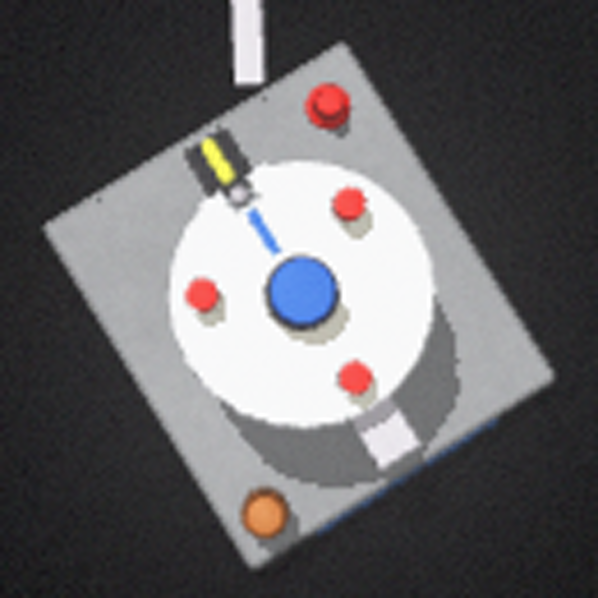

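Port bearings put the notch at 30.4°, against 30.5° for the pin, and the pin's top shows inside the notch. Next I move above the cap.

```bash
python3 -m pendant '[{"rx":0,"ry":0,"rz":0,"tx":33,"ty":-5,"tz":0,"jaw":0},{"rx":0,"ry":0,"rz":0,"tx":33,"ty":-5,"tz":0,"jaw":0},{"rx":0,"ry":0,"rz":0,"tx":33,"ty":-5,"tz":0,"jaw":0},{"rx":0,"ry":0,"rz":0,"tx":33,"ty":-5,"tz":0,"jaw":0},{"rx":0,"ry":0,"rz":0,"tx":33,"ty":-5,"tz":0,"jaw":0},{"rx":0,"ry":0,"rz":0,"tx":33,"ty":-6,"tz":0,"jaw":0},{"rx":0,"ry":0,"rz":0,"tx":0,"ty":0,"tz":15,"jaw":0},{"rx":0,"ry":0,"rz":0,"tx":0,"ty":0,"tz":15,"jaw":0},{"rx":0,"ry":0,"rz":0,"tx":0,"ty":0,"tz":0,"jaw":0},{"rx":0,"ry":0,"rz":0,"tx":0,"ty":0,"tz":0,"jaw":0}]' 20
python3 -c "
from h import *
st()"
```

```text
time_s: 7.83
tool_pos: [0.565, 0.0048, 0.1924]
tool_rot: [-179.9, -0.0, 92.6]
force: [0.7, 0.4, 0.8]
grip_width: 0.0006
t 7.8333 p [0.565  0.0048 0.1924] [-1.7992e+02 -3.0000e-02  9.2600e+01] rel tool mm 11.4 -1.5 F [0.65 0.42 0.78] g 0.0005559315502565469 q7 -9.606022638902271
```

Correct by tx -11.4, ty +1.5, then descend to just above contact (TCP 0.174).

```bash
python3 -m pendant '[{"rx":0,"ry":0,"rz":0,"tx":-11.4,"ty":1.5,"tz":0,"jaw":0},{"rx":0,"ry":0,"rz":0,"tx":0,"ty":0,"tz":8,"jaw":0},{"rx":0,"ry":0,"rz":0,"tx":0,"ty":0,"tz":7,"jaw":0},{"rx":0,"ry":0,"rz":0,"tx":0,"ty":0,"tz":0,"jaw":0},{"rx":0,"ry":0,"rz":0,"tx":0,"ty":0,"tz":0,"jaw":0},{"rx":0,"ry":0,"rz":0,"tx":0,"ty":0,"tz":0,"jaw":0}]' 20
python3 -c "
from h import *
st()"
```

```text
time_s: 8.33
tool_pos: [0.5675, -0.0079, 0.1775]
tool_rot: [-180.0, -0.0, 92.5]
force: [-0.1, -0.3, 0.2]
grip_width: 0.0005
t 8.3333 p [ 0.5675 -0.0079  0.1775] [-1.7999e+02 -2.0000e-02  9.2480e+01] rel tool mm -1.4 0.5 F [-0.08 -0.33  0.21] g 0.00048308400165890695 q7 -8.991799657863002
```

```bash
python3 -m pendant '[{"rx":0,"ry":0,"rz":0,"tx":1.4,"ty":0,"tz":2,"jaw":0},{"rx":0,"ry":0,"rz":0,"tx":0,"ty":0,"tz":2,"jaw":0},{"rx":0,"ry":0,"rz":0,"tx":0,"ty":0,"tz":2,"jaw":0},{"rx":0,"ry":0,"rz":0,"tx":0,"ty":0,"tz":0,"jaw":0},{"rx":0,"ry":0,"rz":0,"tx":0,"ty":0,"tz":0,"jaw":0}]' 20
python3 -m pendant '[{"rx":0,"ry":0,"rz":0,"tx":0,"ty":0,"tz":1.5,"jaw":0},{"rx":0,"ry":0,"rz":0,"tx":0,"ty":0,"tz":1.5,"jaw":0},{"rx":0,"ry":0,"rz":0,"tx":0,"ty":0,"tz":1.5,"jaw":0},{"rx":0,"ry":0,"rz":0,"tx":0,"ty":0,"tz":0,"jaw":0},{"rx":0,"ry":0,"rz":0,"tx":0,"ty":0,"tz":0,"jaw":0}]' 20
```

```text
time_s: 8.75
tool_pos: [0.5678, -0.0062, 0.1722]
tool_rot: [179.9, -0.0, 92.5]
force: [-1.0, 1.4, 4.7]
grip_width: 0.0002
time_s: 9.17
tool_pos: [0.5679, -0.0062, 0.1677]
tool_rot: [179.9, -0.0, 92.5]
force: [-0.8, 0.8, 5.2]
grip_width: 0.0008
```

```bash
python3 -m pendant '[{"rx":0,"ry":0,"rz":0,"tx":0,"ty":0,"tz":1,"jaw":0},{"rx":0,"ry":0,"rz":0,"tx":0,"ty":0,"tz":1,"jaw":0},{"rx":0,"ry":0,"rz":0,"tx":0,"ty":0,"tz":0,"jaw":0},{"rx":0,"ry":0,"rz":0,"tx":0,"ty":0,"tz":0,"jaw":0}]' 20
python3 -m pendant '[{"rx":0,"ry":0,"rz":0,"tx":0,"ty":0,"tz":1,"jaw":0},{"rx":0,"ry":0,"rz":0,"tx":0,"ty":0,"tz":0,"jaw":0},{"rx":0,"ry":0,"rz":0,"tx":0,"ty":0,"tz":0,"jaw":0}]' 20
```

```text
time_s: 9.5
tool_pos: [0.568, -0.0062, 0.1664]
tool_rot: [179.9, 0.0, 92.5]
force: [-3.0, 0.7, 8.9]
grip_width: 0.0001
time_s: 9.75
tool_pos: [0.5681, -0.0062, 0.1663]
tool_rot: [179.9, 0.0, 92.5]
force: [-4.4, -0.5, 14.6]
grip_width: 0.0004
```

It stopped at TCP 0.1663, where home should be 0.166, and the force is now rising. Next I retract and check.

```bash
python3 -m pendant '[{"rx":0,"ry":0,"rz":0,"tx":0,"ty":0,"tz":-5,"jaw":0},{"rx":0,"ry":0,"rz":0,"tx":0,"ty":0,"tz":-15,"jaw":0},{"rx":0,"ry":0,"rz":0,"tx":0,"ty":0,"tz":-25,"jaw":0},{"rx":0,"ry":0,"rz":0,"tx":-20,"ty":0,"tz":-20,"jaw":0},{"rx":0,"ry":0,"rz":0,"tx":-35,"ty":0,"tz":0,"jaw":0},{"rx":0,"ry":0,"rz":0,"tx":-35,"ty":0,"tz":0,"jaw":0},{"rx":0,"ry":0,"rz":0,"tx":-35,"ty":0,"tz":0,"jaw":0},{"rx":0,"ry":0,"rz":0,"tx":-35,"ty":0,"tz":0,"jaw":0},{"rx":0,"ry":0,"rz":0,"tx":-35,"ty":0,"tz":0,"jaw":0},{"rx":0,"ry":0,"rz":0,"tx":-35,"ty":0,"tz":0,"jaw":0},{"rx":0,"ry":0,"rz":0,"tx":0,"ty":0,"tz":0,"jaw":0},{"rx":0,"ry":0,"rz":0,"tx":0,"ty":0,"tz":0,"jaw":0},{"rx":0,"ry":0,"rz":0,"tx":0,"ty":0,"tz":0,"jaw":0}]' 20
python3 -c "
from h import *
st();c=ports('top',.122)
uv=[[x,y] for x in (309,312,342,345) for y in (266,269)]
P=at_depth(c,uv);print(P[:,2].round(4), np.median(P[:,2]))
im=cv2.cvtColor(c['img'],cv2.COLOR_RGB2BGR)[200:330,260:390]
cv2.imwrite('pics/t7.png',cv2.resize(im,None,fx=4.6,fy=4.6,interpolation=2)); cam('scene','s7.png')"
```

```text
time_s: 10.83
tool_pos: [0.5773, -0.2358, 0.2284]
tool_rot: [-180.0, -0.1, 92.5]
force: [-0.4, 0.3, 0.3]
grip_width: 0.0005
t 10.8333 p [ 0.5773 -0.2358  0.2284] [-1.7997e+02 -8.0000e-02  9.2480e+01] rel tool mm -229.5 0.3 F [-0.43  0.34  0.29] g 0.0005108137724773148 q7 12.671571917296724
red [327 218   9  10  68] [ 0.6459 -0.0192  0.144 ] r 0.0799 ang -9.14 depthpt [ 0.6564 -0.0219  0.0571]
red [333 242   6   6  32] [ 0.6032 -0.0272  0.144 ] r 0.0417 ang -29.75 depthpt [ 0.6028 -0.027   0.1483]
red [301 261   6   7  33] [0.5669 0.0351 0.144 ] r 0.0416 ang 90.18 depthpt [0.5669 0.0351 0.1439]
red [334 279   7   7  34] [ 0.531  -0.0279  0.144 ] r 0.0419 ang -149.24 depthpt [ 0.531  -0.028   0.1434]
blue [314 246   7   9  17] [0.5922 0.0089 0.152 ] r 0.0296 ang 31.47 depthpt [0.5941 0.0089 0.1235]
blue [319 256  14  15 157] [ 0.5672 -0.0065  0.152 ] r 0.0002 ang -1.86 depthpt [ 0.5673 -0.0065  0.1499]
yel [304 230   7  10  35] [0.6266 0.0287 0.11  ] r 0.0692 ang 30.54 depthpt [0.6268 0.0287 0.108 ]
[0.118  0.1219 0.1227 0.1234 0.119  0.122  0.1235 0.1221] 0.12203409006027544
```

View pics/t7.png

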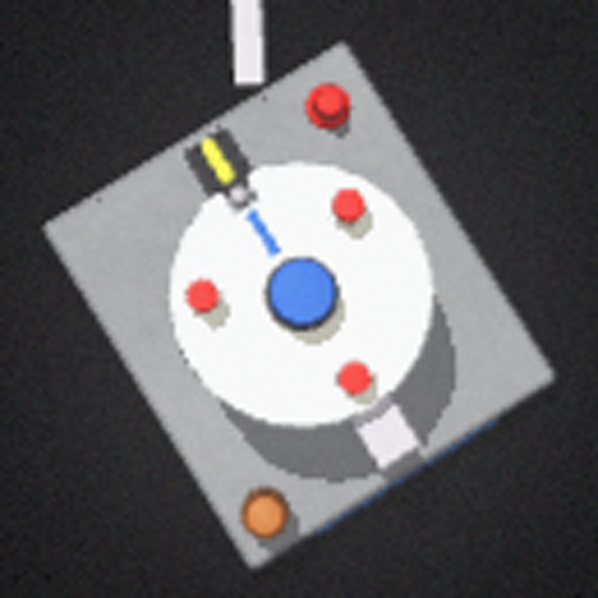

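View pics/s7.png

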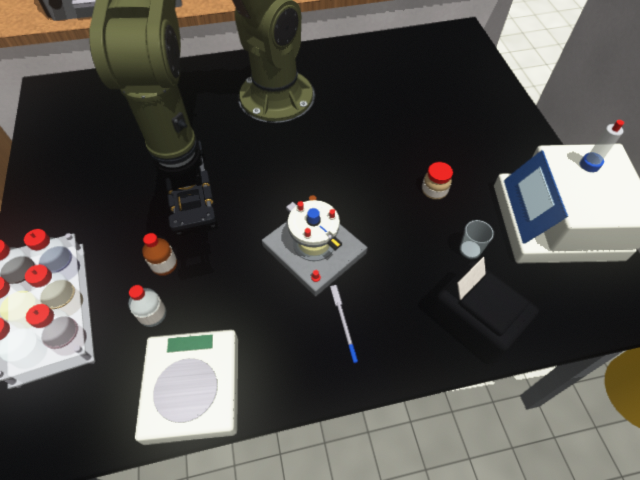

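The lid's top face measures 0.122 m and the notch sits around the pin (top crop at about (238,195)). The bystanders haven't moved, and the arm is clear at scene pixel (190,205).

```bash
python3 -c "
from cell import env
print(env.sign_off())"
```

```text
the job is handed in; nothing more can be done
None
```

The lid is seated with its notch around the pin, and I handed the job in with the arm clear at about 11 s of the 56 s allowed.

I pushed port_a with the closed fingertips to turn the lid about 90° anticlockwise, then pressed the blue cap down until it stopped.

**Alignment:** the last top picture gives the notch bearing as 30.4° (mean over the three stoppers) and the pin as 30.5°. That is well under 1 mm apart, and the pin can be seen inside the notch.

**Seating:** the lid's top face measured 0.122 m (median), which is fully home. Single depth readings scattered from 0.118 to 0.1235 m. The cap stopped with the TCP at 0.1663 m, against an expected 0.166 m, and the force there rose to about 15 N.

**Forces and bystanders:** the force readings between push moves stayed near the sensor noise of about 1 N. I did not record force during the moves themselves. The spatula, bottles, jar, beaker, vial and spare stopper look to be where they started.

**Disagreement:** the scene camera reads about 2 mm off from the top camera, within its stated calibration. I corrected for that using the cap and relied on the top camera for the final check.

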